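# Unstack the coral kit and lay out the fragment bench

## Task

Take the stacked coral kit apart and lay out the bench: the orange-lidded jar goes upright on the pan of the balance, the blue-lidded plug box flat in the free part of the steel tray beside the forceps, the black grid rack standing on its feet in the white tray, and the wooden board flat on the green mat. Put each in the middle of its place (the jar on the middle of the pan), the box, rack and board square with theirs, long side along long side. Set everything down rather than dropping it, keep the jar upright, and leave the glue bottle and the tape roll where they are.

Things in the scene. Friction and masses are not known exactly. Their poses are not given: they have to be found in the camera images.
- jar: Clear sample jar with a red coral fragment inside and a ribbed orange screw lid; round, 46 across the lid (44 below it), 44 tall (the lid is the top 12). Top of the stack, upright on the plug box. All sizes are in mm. Loose; its origin is the centre of its underside, z up.
- plug_box: Closed rectangular box, white below with a blue lid (it stays shut), 72 long, 48 wide, 28 tall. Third from the table in the stack, standing on the rack; heaviest of the kit, under 200 g. All sizes are in mm. Loose; its origin is the centre of its underside, x along its length, y across, z up.
- rack: Black plastic egg-crate grid, 116 long, 52 wide, 25 tall in all: a 13 deep grid deck (heights 12 to 25, its long outer walls are plain) on four round feet 12 tall, set near the corners. Second in the stack, standing on the board. All sizes are in mm. Loose; its origin is the centre of its underside, x along its length, y across, z up.
- board: Light wooden board, 150 long, 60 wide, 18 thick. Bottom of the stack, flat on the table. The four are stacked roughly centred (each within 7 mm of the one below) and roughly parallel (within 5 degrees). All sizes are in mm. Loose; its origin is the centre of its underside, x along its length, y across, z up.
- balance: Grey compact balance, fixed to the table, 165 by 130, with a round steel pan 104 across whose flat top is 42 above the table (it does not sink); the blank display is on the side at -x of its own frame. Its origin is on the table straight under the middle of the pan. Place of the jar.
- white_tray: Open white plastic tray, fixed to the table, outside 170 (x) by 134 (y) with a 5 lip around, 26 tall, walls 4, inner floor 4 above the table, so 162 by 126 inside. Its origin is on the table under its middle; x is its long side. Place of the rack.
- steel_tray: Shallow open steel tray, fixed to the table, 152 (x) by 126 (y) with a 4 lip around, 16 tall, walls 3, inner floor 3 above the table. Steel forceps, fixed in it, 112 long and 4 high, lie along y near its +x end, at x = 59 to 75. Its origin is on the table, under the middle of the box's place between the forceps and the opposite end: the tray reaches from x = -66 to x = +86 and y = -63 to +63. x is its long side. Place of the plug box.
- mat: Dark green ribbed non-slip mat, fixed to the table, 180 (x) by 100 (y), 3 thick. Its origin is on the table under its middle; x is its long side. Place of the board.
- glue: Small white glue bottle with a yellow band and red pointed cap, 25 across, 55 tall, standing loose on the table; origin at the centre of its underside. Leave alone.
- tape: Roll of yellow tape lying flat, 48 across with a 32 hole, 19 tall, loose on the table; origin at the centre of its underside. Leave alone.

How it is judged:
At the end, for the whole second after the job is handed in: Jar on the pan, box on the steel tray's floor and board on the mat, each within 14 mm of the middle of its place; rack on its feet on the white tray's floor within 15 mm; box, rack and board within 12 degrees of their place's long side; all level, at rest and released (horizontal distance between jar and balance below 0.014 m and z of jar in the frame of balance between 0.038 and 0.046 m and angle between each of jar, plug_box, rack, board's own z axis and vertical below 0.06 rad and linear speed of each of jar, plug_box, rack, board below 0.02 m/s and angular speed of each of jar, plug_box, rack, board below 0.2 rad/s and horizontal distance between plug_box and steel_tray below 0.014 m and z of plug_box in the frame of steel_tray between -0.001 and 0.007 m and angle between the x axis of plug_box and the x axis of steel_tray, either way round below 0.21 rad and horizontal distance between rack and white_tray below 0.015 m and z of rack in the frame of white_tray between 0 and 0.008 m and angle between the x axis of rack and the x axis of white_tray, either way round below 0.21 rad and horizontal distance between board and mat below 0.014 m and z of board in the frame of mat between -0.001 and 0.007 m and angle between the x axis of board and the x axis of mat, either way round below 0.21 rad); the robot touches nothing.
It fails at once if a piece of the kit is dropped: it falls freely more than about 25 mm (out of the fingers and faster than 0.7 m/s) ((contact force between jar and the fingers below 0.05 N and linear speed of jar above 0.7 m/s) or (contact force between plug_box and the fingers below 0.05 N and linear speed of plug_box above 0.7 m/s) or (contact force between rack and the fingers below 0.05 N and linear speed of rack above 0.7 m/s) or (contact force between board and the fingers below 0.05 N and linear speed of board above 0.7 m/s)).
It fails at once if the jar is tipped more than 35 degrees (angle between jar's own z axis and vertical above 0.61 rad).
It fails at once if the glue bottle is knocked over or pushed more than 15 mm (distance of glue from where it was at the start of the episode above 0.015 m or angle between glue's own z axis and vertical above 0.35 rad).
It fails at once if the tape roll is pushed more than 15 mm (distance of tape from where it was at the start of the episode above 0.015 m).
It also fails if it takes over 118 s, if anything falls off the work surface, if the arm or the gripper's body presses on something with over 40 N, if the wrist force passes 120 N, or if a joint passes its speed limit or range.

## Robot

A 6-joint arm with a two-finger parallel gripper is mounted at the origin on the work surface. World frame = base frame: x ahead of the robot, y to its left, z up, the work surface at z = 0. Lengths are in m, angles in rad, forces in N, time in s.
With the tool pointing down it reaches from about 0.225 to 0.875 m from the base axis. Payload 3.4 kg.
Tool frame: the origin (TCP) lies between the finger pads; the fingertips stand 11 mm ahead of it and the grasp point (between the pads) lies 8 mm behind it; z points along the fingers, y is the direction in which the jaws open and shut (so a half turn about z gives the same grasp; the last joint's range is limited). The gripper opens to 85 mm and grips with 20 to 120 N. Pads are 22 mm wide; open, the fingers measure 114 mm over their backs; the gripper's body (76 mm by 85 mm) begins 54 mm behind the grasp point. The pads swing forward as they close: fully open they stand 13 mm farther back than shut.
Start: joints at [1.154, 0.276, 1.505, -0, 1.361, -0.121], TCP at [0.168, 0.55, 0.242] pointing down, gripper open.
Joint ranges: [-2.89, 2.89], [-0.75, 2.08], [0.22, 2.7], [-1.18, 4.32], [0.11, 2.71], [-2.7, 2.7]. Speed limits (rad/s): [2.57, 2.57, 3.14, 3.14, 3.14, 3.14].

## Interface

Orientations are given as a unit quaternion [w, x, y, z].
In Python, from rig import manip gives the robot as it stands. The module is installed in compiled form; this text tells all that it offers.
- The arm moves only by the tool move_arm, never from a script. Its argument "series" is a list that holds one entry, the list of rows, each a list of 7 numbers: the shift along the world's x, y, z in m, then the turn, a rotation vector about the world's x, y, z in rad, then the finger opening in m, from 0 to 0.0854. A call has 1 to 20 rows; each row shifts and turns the commanded pose from where the row before left it; what a row does not reach is not made up. A row lasts 1/12 s, in which the tool goes at most 41.7 mm and 7.16 degrees, less where a joint would pass 70% of its speed; a pose out of reach is approached as far as the arm can. A call with a gripper value outside its range is refused whole. The fingers move at their own pace and stop on an object; "newtons" is the grip in N (left out, the last holds). Time passes only in rows, so rows that do not move let the fingers close. It gives the time, the measured TCP pose, the force and the opening at its end, in the units of the state.
- manip.get_state(): the state, without advancing time (a new reading comes with each control period).
- manip.get_image(name): name is "scene" or "top" or "wrist"; returns a dict with "color" (420x560x3 uint8, red, green, blue), "fx", "fy", "cx", "cy" (pixels), "k1" (the pictures are not rectified: a ray, as slopes to the right and down, at radius r is drawn at 1 + k1 r^2 times it, then the intrinsics apply), "R" (3x3) and "t" (3): a world point X has camera coordinates R X + t; the wrist camera has in their place "tool_from_camera" (4x4, takes a point from camera to tool coordinates, whose origin is the TCP and whose axes are the flange's). Camera axes: x right, y down, z forward; pixel columns grow to the right and rows downward; lengths in m; the calibration is good to about 2 mm. A picture is of the moment at which its call begins: read the wrist's pose just before it. There is no depth.
- manip.sign_off(): hands the job in, once; it reports no verdict.
The state is a dict: "clock": time; "qpos": joint angles; "qd": joint speeds; "effort": joint torques, N m; "position": TCP position; "ee_rot": TCP orientation; "contact_force": force on the tool from outside, world axes, zero at the start; "moment": the same for the moment, N m; "width": finger opening in m.
Only numpy, scipy, OpenCV 4.12 (cv2) and the standard library are available. Lean on these libraries where they do the work, as an engineer would, in place of code of your own. Each camera call takes 0.05 s, during which the arm holds its last target.

## Working session

There is one attempt and no reset: what is moved stays moved. The work goes in short steps, Python scripts to look and compute and a tool call to move; the robot and the scene stay as the last step left them, time stands still between calls to the robot, and variables do not carry over. Pictures are saved under pics/ and viewed, and the job is handed in when it is done.

Besides the shell and the picture viewer there is one more tool, called after "Call:" as name(argument=value, ...), one argument or row to a line, values as JSON. move_arm: Moves the arm, as the interface text tells. Its arguments: {"type":"object","properties":{"series":{"type":"array"},"newtons":{"type":"number"}},"required":["series"]}

```bash
mkdir -p pics
cat > h.py <<'E'
import numpy as np, cv2
from rig import manip
def snap(n,f):
    s=manip.get_state(); d=manip.get_image(n)
    cv2.imwrite(f'pics/{f}.png',d['color'][:,:,::-1]); return d,s
E
python3 - <<'E'
from h import *
import pickle
for n in ['scene','top','wrist']:
    d,s=snap(n,n+'0'); pickle.dump((d,s),open(n+'0.pkl','wb'))
    print(n,{k:(np.round(v,4).tolist() if k!='color' else 0) for k,v in d.items()})
print(s)
E
```

```text
scene {'color': 0, 'fx': 398.3755, 'fy': 398.3755, 'cx': 275.9155, 'cy': 205.1851, 'k1': -0.0493, 'R': [[0.7634, 0.6459, -0.0103], [0.5376, -0.6441, -0.5442], [-0.3581, 0.4098, -0.8389]], 't': [-0.3979, -0.2488, 1.0766]}
top {'color': 0, 'fx': 460.0292, 'fy': 460.0292, 'cx': 278.2261, 'cy': 212.0093, 'k1': -0.1343, 'R': [[-0.0136, -0.9999, -0.0001], [-0.9893, 0.0135, -0.1451], [0.1451, -0.0019, -0.9894]], 't': [0.0121, 0.55, 1.0568]}
wrist {'color': 0, 'fx': 352.3473, 'fy': 352.3473, 'cx': 276.9991, 'cy': 205.9486, 'k1': -0.0922, 'tool_from_camera': [[-0.0003, -0.9459, -0.3246, 0.0856], [1.0, -0.0004, 0.0003, -0.0009], [-0.0004, -0.3246, 0.9459, -0.1312], [0.0, 0.0, 0.0, 1.0]]}
{'clock': 0.1, 'qpos': array([ 1.15402320e+00,  2.76525682e-01,  1.50602314e+00,  6.85847120e-06,
        1.36069204e+00, -1.20984707e-01]), 'qd': array([ 6.91452246e-04, -1.76011254e-03, -5.15099875e-04,  1.25644752e-04,
       -7.65177070e-05,  1.44516962e-03]), 'effort': array([ 1.70388375e-03, -4.17691076e+01, -2.46406031e+01, -1.90054521e-05,
        5.67808107e-03,  1.58191779e-05]), 'position': array([0.16741678, 0.54960899, 0.24152304]), 'ee_rot': array([-2.22156221e-04,  1.47356320e-01,  9.89083129e-01, -7.93601074e-04]), 'contact_force': array([-0.42955606,  0.13565585,  0.964188  ]), 'moment': array([ 0.01141296,  0.03231923, -0.0179135 ]), 'width': 0.08555828775831535}
```

View pics/top0.png

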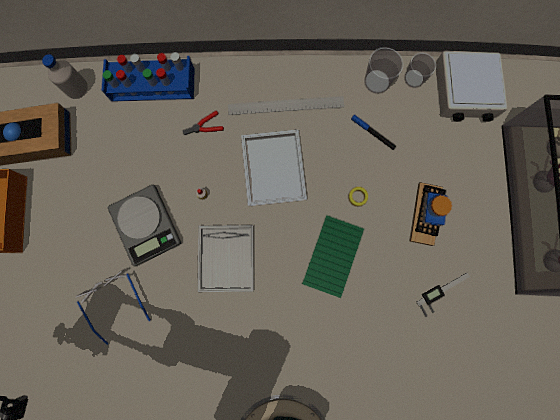

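View pics/scene0.png

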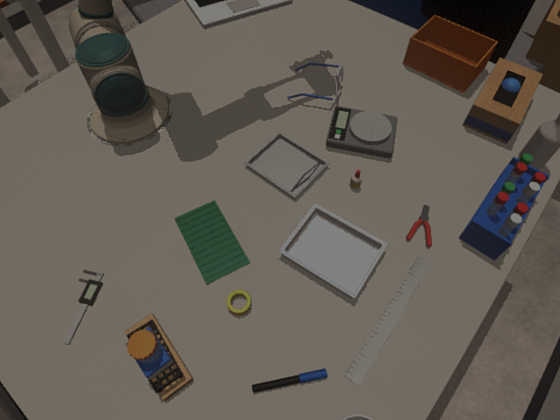

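View pics/wrist0.png

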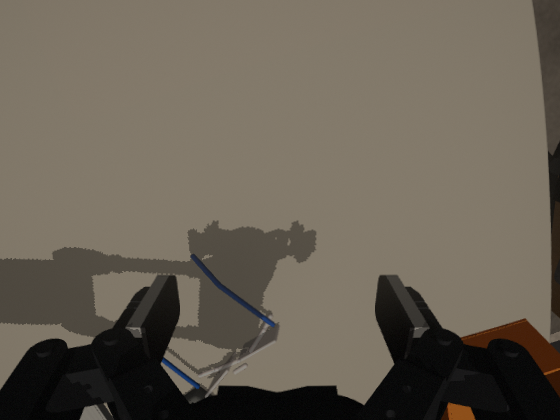

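Top view: balance pan at about (138,217), white tray (274,167), steel tray (226,258), mat (334,256), stack (432,210), glue (202,193), tape (358,196). Next I'll measure these properly.

```bash
cat >> h.py <<'E'
import pickle
def ray(d,px,s=None):
    px=np.atleast_2d(np.array(px,float))
    K=np.array([[d['fx'],0,d['cx']],[0,d['fy'],d['cy']],[0,0,1]])
    n=cv2.undistortPoints(px[:,None],K,np.array([d['k1'],0,0,0,0]))[:,0]
    v=np.c_[n,np.ones(len(n))]
    if 'R' in d: R=np.array(d['R']);t=np.array(d['t']); return -R.T@t, v@R
    T=np.array(d['tool_from_camera'])
    from scipy.spatial.transform import Rotation as Ro
    q=s['ee_rot']; Rt=Ro.from_quat([q[1],q[2],q[3],q[0]]).as_matrix()
    return Rt@T[:3,3]+s['position'], v@(Rt@T[:3,:3]).T
def onplane(d,px,z,s=None):
    o,v=ray(d,px,s); return o+v*((z-o[2])/v[:,2])[:,None]
E
python3 - <<'E'
from h import *
d,s=pickle.load(open('top0.pkl','rb'))
c=d['color'][:,:,::-1]
def crop(x0,y0,w,h,k): 
    return cv2.resize(np.ascontiguousarray(c[y0:y0+h,x0:x0+w]),None,fx=k,fy=k,interpolation=cv2.INTER_CUBIC)
cv2.imwrite('pics/t_a.png',crop(100,120,220,180,3.6))
cv2.imwrite('pics/t_b.png',crop(290,170,180,140,4.4))
E
```

```text
(no output)
```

View pics/t_a.png

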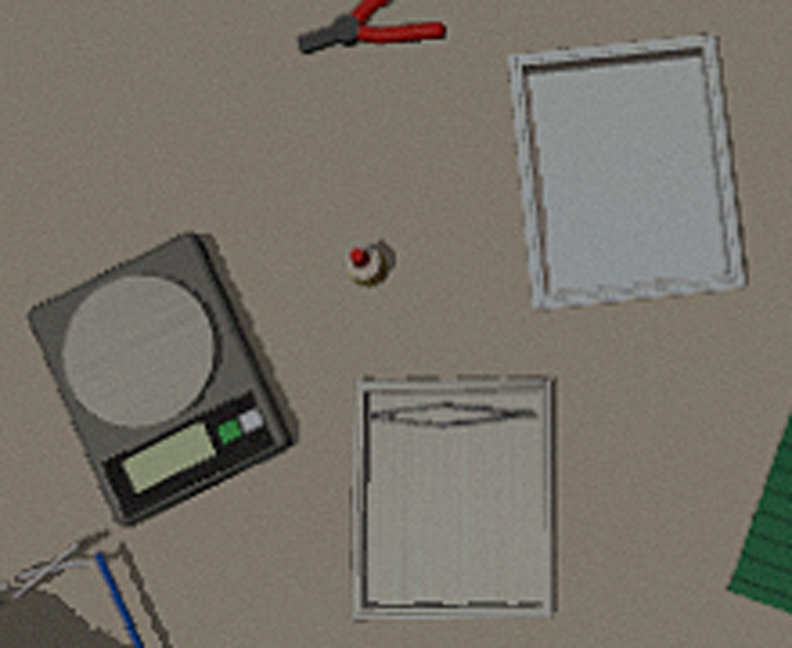

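View pics/t_b.png

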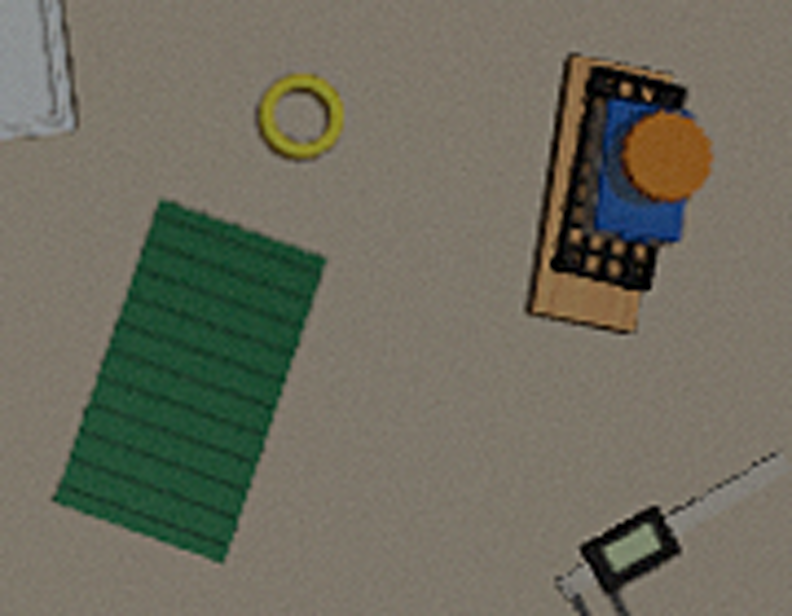

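Run:
```python
from h import *
d,s=pickle.load(open('top0.pkl','rb'))
def A(p): p=np.array(p,float); return np.array([100,120])+(p+.5)/3.6-.5
def B(p): p=np.array(p,float); return np.array([290,170])+(p+.5)/4.4-.5
def rep(n,P):
    c=P[:,:2].mean(0); e=[P[(i+1)%4,:2]-P[i,:2] for i in range(4)]
    print(n,c.round(4),'len',[round(float(np.linalg.norm(x)),4) for x in e],'ang',[round(float(np.degrees(np.arctan2(x[1],x[0]))),1) for x in e])
rep('white',onplane(d,A([(512,55),(715,35),(747,287),(536,307)]),.026))
rep('whitefloor',onplane(d,A([(530,72),(703,52),(725,282),(548,298)]),.015))
rep('steel',onplane(d,A([(358,380),(556,377),(555,616),(353,618)]),.016))
rep('mat',onplane(d,B([(161,201),(327,260),(224,563),(53,498)]),.003))
rep('board',onplane(d,B([(569,55),(688,75),(636,331),(529,313)]),.018))
rep('rack',onplane(d,B([(592,68),(687,88),(652,290),(555,270)]),.043))
hsv=cv2.cvtColor(d['color'],cv2.COLOR_RGB2HSV)
def circ(m,z,n):
    k,l,st,ce=cv2.connectedComponentsWithStats(m.astype(np.uint8)); i=1+st[1:,4].argmax()
    cs,_=cv2.findContours((l==i).astype(np.uint8),0,1)
    h=cv2.convexHull(cs[0])[:,0].astype(float); e=cv2.fitEllipse(h.astype(np.float32))
    print(n,e[0],e[1],onplane(d,[e[0]],z)[0].round(4), st[i]); return l==i
H,S,V=hsv[...,0].astype(int),hsv[...,1],hsv[...,2]
def box(x0,y0,x1,y1):
    m=np.zeros(H.shape,bool); m[y0:y1,x0:x1]=1; return m
circ(box(425,190,460,220)&(H>5)&(H<20)&(S>185),.043+.028+.044,'lid')
print(hsv[205,440],hsv[240,425])
circ(box(340,180,375,215)&(S>150),.019,'tape')
circ(box(110,190,165,245)&(V>120),.042,'pan')
m=circ(box(290,200,380,310)&(H>50)&(H<90)&(S>100),.003,'matm')
cs,_=cv2.findContours(m.astype(np.uint8),0,1); r=cv2.minAreaRect(cs[0]); rep('mat2',onplane(d,cv2.boxPoints(r),.003))
print('glue',onplane(d,A([(367,265)]),.02), 'glue tip',onplane(d,A([(358,255)]),.055))
```

```text
white [0.6649 0.0137] len [0.1411, 0.1783, 0.1428, 0.1775] ang [-84.9, -174.3, 94.7, 5.2]
whitefloor [0.6638 0.0144] len [0.1214, 0.1637, 0.121, 0.1603] ang [-83.9, -175.9, 94.5, 4.3]
steel [0.4441 0.1318] len [0.1343, 0.1597, 0.1347, 0.1596] ang [-89.9, 179.3, 90.1, -0.8]
mat [ 0.4457 -0.1282] len [0.0987, 0.1781, 0.1005, 0.1761] ang [-110.6, 159.3, 68.3, -21.3]
board [ 0.5451 -0.3635] len [0.07, 0.1501, 0.0616, 0.149] ang [-100.0, 164.7, 79.5, -12.1]
rack [ 0.5493 -0.3645] len [0.0549, 0.1153, 0.0551, 0.1151] ang [-102.3, 166.3, 77.5, -13.8]
lid (440.84423828125, 205.34300231933594) (19.246749877929688, 19.948007583618164) [ 0.5493 -0.3636  0.115 ] [432 196  19  20 294]
[ 15 190 137] [ 17 129 138]
tape (357.9879150390625, 196.02041625976562) (18.520389556884766, 18.965335845947266) [ 0.5901 -0.1916  0.019 ] [349 187  19  19 164]
pan (137.93612670898438, 217.17083740234375) (40.05265808105469, 42.08763122558594) [0.5418 0.3425 0.042 ] [ 118  197   41   42 1318]
matm (332.8473815917969, 256.4255065917969) (55.526859283447266, 90.44446563720703) [ 0.4442 -0.1272  0.003 ] [ 302  216   62   82 2918]
mat2 [ 0.4458 -0.1281] len [0.1788, 0.1005, 0.1787, 0.0986] ang [-20.6, -110.3, 158.8, 69.8]
glue [[0.60208892 0.19194865 0.02      ]] glue tip [[0.60221926 0.19215978 0.055     ]]
```

Call:
move_arm(
  series=[
    [[0.0136,-0.0326,0,0,0,0.0056,0.085],[0.0136,-0.0326,0,0,0,0.0056,0.085],[0.0136,-0.0326,0,0,0,0.0056,0.085],[0.0136,-0.0326,0,0,0,0.0056,0.085],[0.0136,-0.0326,0,0,0,0.0056,0.085],[0.0136,-0.0326,0,0,0,0.0056,0.085],[0.0136,-0.0326,0,0,0,0.0056,0.085],[0.0136,-0.0326,0,0,0,0.0056,0.085],[0.0136,-0.0326,0,0,0,0.0056,0.085],[0.0136,-0.0326,0,0,0,0.0056,0.085],[0.0136,-0.0326,0,0,0,0,0.085],[0.0136,-0.0326,0,0,0,0,0.085],[0.0136,-0.0326,0,0,0,0,0.085],[0.0136,-0.0326,0,0,0,0,0.085],[0.0136,-0.0326,0,0,0,0,0.085],[0.0136,-0.0326,0,0,0,0,0.085],[0.0136,-0.0326,0,0,0,0,0.085],[0.0136,-0.0326,0,0,0,0,0.085],[0.0136,-0.0326,0,0,0,0,0.085],[0.0136,-0.0326,0,0,0,0,0.085]],
  ],
  newtons=40,
)

```text
clock: 1.82
position: [0.4397, -0.1037, 0.2422]
ee_rot: [-0.0, 0.12, 0.993, 0.0]
contact_force: [0.8, 0.4, 0.2]
width: 0.0847
```

Call:
move_arm(
  series=[
    [[0.0136,-0.0326,0,0,0,0,0.085],[0.0136,-0.0326,0,0,0,0,0.085],[0.0136,-0.0326,0,0,0,0,0.085],[0.0136,-0.0326,0,0,0,0,0.085],[0.0136,-0.0326,0,0,0,0,0.085],[0.0136,-0.0326,0,0,0,0,0.085],[0.0136,-0.0326,0,0,0,0,0.085],[0.0136,-0.0326,0,0,0,0,0.085],[0,0,0,0,0,0,0.085],[0,0,0,0,0,0,0.085],[0,0,0,0,0,0,0.085]],
  ],
)

```text
clock: 2.73
position: [0.5479, -0.3621, 0.2415]
ee_rot: [-0.001, 0.12, 0.993, 0.001]
contact_force: [-0.4, -0.2, 0.8]
width: 0.085
```

```bash
cat >> h.py <<'E'
from scipy.spatial.transform import Rotation as Ro
def st():
    s=manip.get_state(); q=s['ee_rot']; R=Ro.from_quat([q[1],q[2],q[3],q[0]]).as_matrix()
    y=R[:,1]; print('t',s['clock'],'pos',s['position'].round(4),'jawyaw',round(float(np.degrees(np.arctan2(y[1],y[0]))),2),'z',R[:,2].round(4),'F',s['contact_force'].round(2),'w',round(s['width'],4),'q6',round(float(s['qpos'][5]),3)); return s
E
python3 - <<'E'
from h import *
st()
d,s=snap('wrist','w1'); pickle.dump((d,s),open('w1.pkl','wb'))
E
```

```text
t 2.7333 pos [ 0.5479 -0.3621  0.2415] jawyaw 76.25 z [-0.0015  0.002  -1.    ] F [-0.38 -0.15  0.77] w 0.085 q6 -2.021
```

View pics/w1.png

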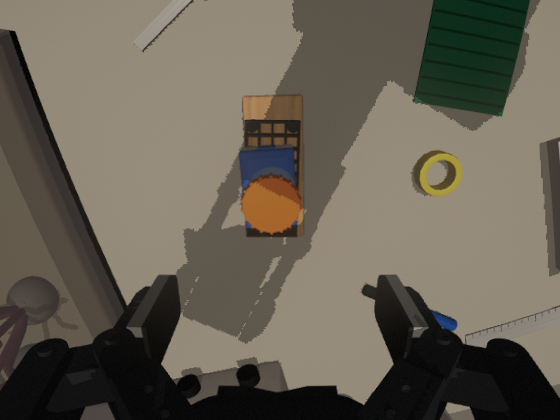

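Wrist view: lid centred near (272,205), the box's front edge around row 150, board and rack behind it in image-vertical line. Fingers sit symmetric about it.

```bash
cat >> h.py <<'E'
def blob(m):
    k,l,stt,ce=cv2.connectedComponentsWithStats(m.astype(np.uint8)); i=1+stt[1:,4].argmax()
    cs,_=cv2.findContours((l==i).astype(np.uint8),0,1); return max(cs,key=cv2.contourArea),l==i
E
python3 - <<'E'
from h import *
d,s=pickle.load(open('w1.pkl','rb'))
hsv=cv2.cvtColor(d['color'],cv2.COLOR_RGB2HSV); H,S,V=[hsv[...,i].astype(int) for i in range(3)]
m=(H>4)&(H<20)&(S>180); m[:100]=0;m[260:]=0
c,_=blob(m); e=cv2.fitEllipse(cv2.convexHull(c)[:,0].astype(np.float32)); print(e, onplane(d,[e[0]],.115,s))
c=d['color'][:,:,::-1][80:250,200:340]; cv2.imwrite('pics/w1c.png',cv2.resize(c,None,fx=3.5,fy=3.5,interpolation=cv2.INTER_CUBIC))
E
```

```text
((271.05877685546875, 204.39910888671875), (57.579524993896484, 58.714149475097656), 82.66387176513672) [[ 0.5479161  -0.36733982  0.115     ]]
```

View pics/w1c.png

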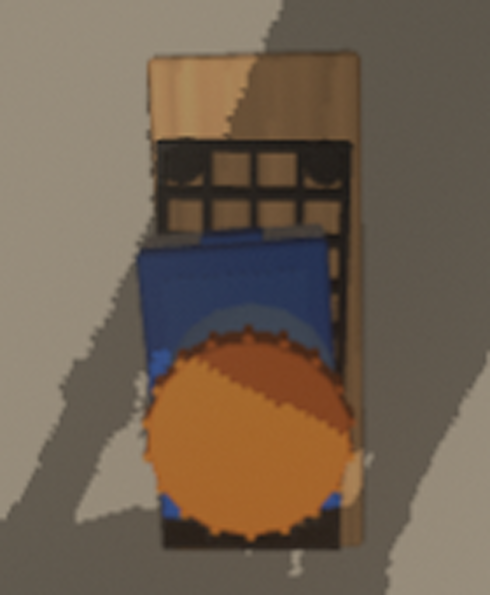

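Call:
move_arm(
  series=[
    [[0.0006,-0.004,-0.0155,0,0,0,0.085],[0,0,-0.0155,0,0,0,0.085],[0,0,-0.0155,0,0,0,0.085],[0,0,-0.0155,0,0,0,0.085],[0,0,-0.0155,0,0,0,0.085],[0,0,-0.0155,0,0,0,0.085],[0,0,-0.0155,0,0,0,0.085],[0,0,-0.0155,0,0,0,0.085],[0,0,-0.01,0,0,0,0.085],[0,0,-0.01,0,0,0,0.085],[0,0,0,0,0,0,0.06],[0,0,0,0,0,0,0.06],[0,0,0,0,0,0,0.052],[0,0,0,0,0,0,0.048],[0,0,0,0,0,0,0.044],[0,0,0,0,0,0,0.035],[0,0,0,0,0,0,0.035],[0,0,0,0,0,0,0.035],[0,0,0,0,0,0,0.035]],
  ],
  newtons=35,
)

```text
clock: 4.37
position: [0.5496, -0.3672, 0.0996]
ee_rot: [0.001, 0.12, 0.993, -0.001]
contact_force: [-0.1, -0.7, 4.9]
width: 0.0449
```

Run:
```python
from h import *
st()
d,s=snap('wrist','w2'); pickle.dump((d,s),open('w2.pkl','wb'))
d,s=snap('scene','s2')
cv2.imwrite('pics/s2.png',cv2.resize(d['color'][290:410,80:240,::-1],None,fx=4,fy=4,interpolation=cv2.INTER_CUBIC))
```

```text
t 4.3667 pos [ 0.5496 -0.3672  0.0996] jawyaw 76.25 z [ 0.0018 -0.0013 -1.    ] F [-0.12 -0.66  4.94] w 0.0449 q6 -2.025
```

View pics/w2.png

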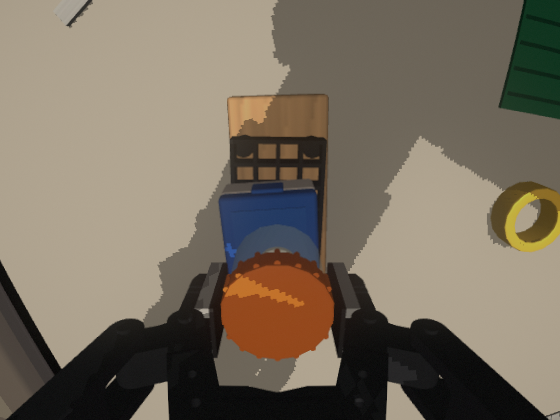

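View pics/s2.png

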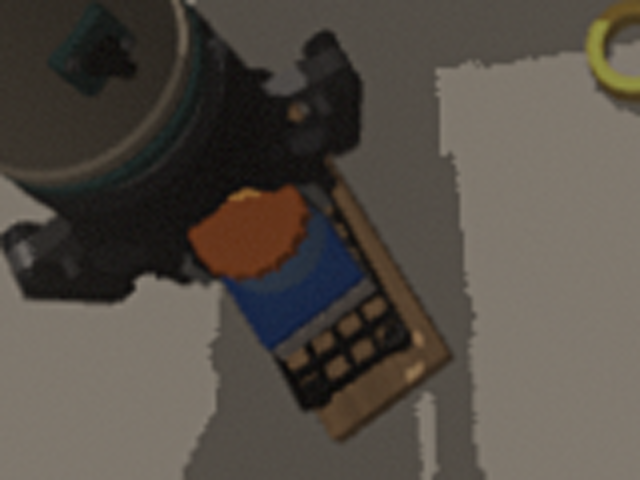

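Call:
move_arm(
  series=[
    [[0,0,0.006,0,0,0,0.035],[0,0,0.012,0,0,0,0.035],[0,0,0.018,0,0,0,0.035],[0,0,0.022,0,0,0,0.035],[0,0,0.024,0,0,0,0.035],[0,0,0.024,0,0,0,0.035],[0,0,0.024,0,0,0,0.035],[0,0,0.01,0,0,0,0.035],[0,0,0,0,0,0,0.035],[0,0,0,0,0,0,0.035]],
  ],
)

```text
clock: 5.3
position: [0.5489, -0.3667, 0.2383]
ee_rot: [0.0, 0.12, 0.993, -0.0]
contact_force: [-0.0, -0.1, -0.7]
width: 0.0448
```

Run:
```python
from h import *
st()
d,s=snap('wrist','w3'); pickle.dump((d,s),open('w3.pkl','wb'))
d,s=snap('top','t3'); pickle.dump((d,s),open('t3.pkl','wb'))
d,s=snap('scene','s3'); pickle.dump((d,s),open('s3.pkl','wb'))
d,s=pickle.load(open('w2.pkl','rb'))
hsv=cv2.cvtColor(d['color'],cv2.COLOR_RGB2HSV); H,S,V=[hsv[...,i].astype(int) for i in range(3)]
m=(H>2)&(H<20)&(S>180); m[:245]=0
c,_=blob(m); e=cv2.fitEllipse(cv2.convexHull(c)[:,0].astype(np.float32)); print(e, onplane(d,[e[0]],.115,s))
```

```text
t 5.3 pos [ 0.5489 -0.3667  0.2383] jawyaw 76.26 z [ 2.e-04 -0.e+00 -1.e+00] F [-0.03 -0.09 -0.69] w 0.0448 q6 -2.025
((277.3410339355469, 308.105712890625), (104.02207946777344, 118.03407287597656), 85.98043060302734) [[ 0.54563549 -0.3668731   0.115     ]]
```

View pics/w3.png

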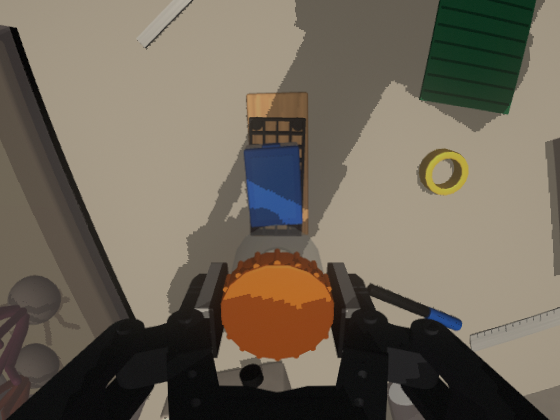

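View pics/s3.png

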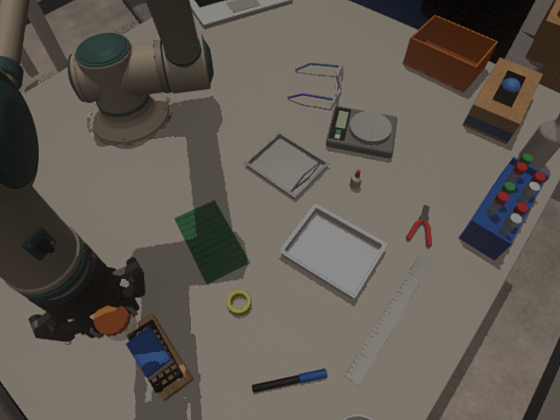

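Call:
move_arm(
  series=[
    [[-0.0003,0.0162,0,0,0,0,0.035],[-0.0003,0.0322,0,0,0,0,0.035],[-0.0003,0.0352,0,0,0,0,0.035],[-0.0003,0.0352,0,0,0,0,0.035],[-0.0003,0.0352,0,0,0,0,0.035],[-0.0003,0.0352,0,0,0,0,0.035],[-0.0003,0.0352,0,0,0,0,0.035],[-0.0003,0.0352,0,0,0,0,0.035],[-0.0003,0.0352,0,0,0,0,0.035],[-0.0003,0.0352,0,0,0,0,0.035],[-0.0003,0.0352,0,0,0,0,0.035],[-0.0003,0.0352,0,0,0,0,0.035],[-0.0003,0.0352,0,0,0,0,0.035],[-0.0003,0.0352,0,0,0,0,0.035],[-0.0003,0.0352,0,0,0,0,0.035],[-0.0003,0.0352,0,0,0,0,0.035],[-0.0003,0.0352,0,0,0,0,0.035],[-0.0003,0.0352,0,0,0,0,0.035],[0,0.0352,0,0,0,0,0.035],[0,0.0352,0,0,0,0,0.035]],
  ],
)

```text
clock: 7.12
position: [0.5417, 0.3174, 0.2372]
ee_rot: [-0.001, 0.119, 0.993, -0.0]
contact_force: [0.7, 0.6, -0.4]
width: 0.0444
```

Call:
move_arm(
  series=[
    [[0,0.018,-0.004,0,0,0,0.035],[0,0.0092,-0.012,0,0,0,0.035],[0,0,-0.02,0,0,0,0.035],[0,0,-0.024,0,0,0,0.035],[0,0,-0.024,0,0,0,0.035],[0,0,-0.024,0,0,0,0.035],[0,0,-0.018,0,0,0,0.035],[0,0,-0.012,0,0,0,0.035],[0,0,-0.008,0,0,0,0.035],[0,0,-0.004,0,0,0,0.035],[0,0,0,0,0,0,0.035],[0,0,0,0,0,0,0.035]],
  ],
)

```text
clock: 8.12
position: [0.5438, 0.3423, 0.0886]
ee_rot: [0.0, 0.12, 0.993, 0.0]
contact_force: [-0.2, -1.2, -0.5]
width: 0.0447
```

Run:
```python
from h import *
st()
d,s=snap('wrist','w4'); pickle.dump((d,s),open('w4.pkl','wb'))
T=np.array(d['tool_from_camera'])
# box from w3
d,s=pickle.load(open('w3.pkl','rb'))
hsv=cv2.cvtColor(d['color'],cv2.COLOR_RGB2HSV); H,S,V=[hsv[...,i].astype(int) for i in range(3)]
m=(H>100)&(H<125)&(S>120); m[250:]=0; m[:130]=0; m[:,:230]=0;m[:,320:]=0
c,_=blob(m); 
P=onplane(d,c[:,0].astype(float),.071,s)[:,:2]
r=cv2.minAreaRect((P*1000).astype(np.float32)); print('box',r)
```

```text
t 8.1167 pos [0.5438 0.3423 0.0886] jawyaw 76.25 z [ 4.e-04  2.e-04 -1.e+00] F [-0.21 -1.21 -0.49] w 0.0447 q6 -0.877
box ((546.69287109375, -369.77557373046875), (46.661590576171875, 73.14385223388672), 79.64927673339844)
```

View pics/w4.png

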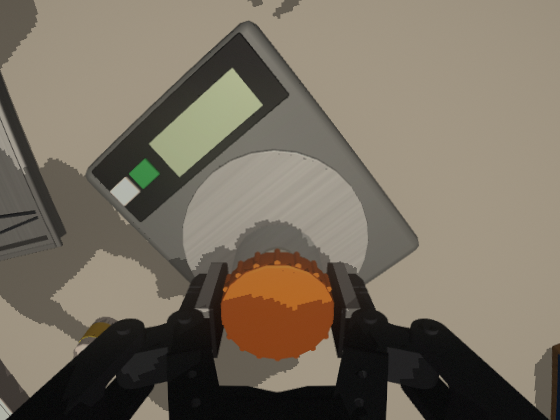

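Run:
```python
from h import *
d,s=pickle.load(open('w4.pkl','rb'))
px=[(183,225),(182,240),(188,205),(205,181),(225,165),(250,154),(275,150),(300,153),(330,167),(352,188),(364,212),(368,235)]
P=onplane(d,px,.042,s)[:,:2]*1000
print(cv2.fitEllipse(P.astype(np.float32)))
A=np.c_[2*P,np.ones(len(P))]; x=np.linalg.lstsq(A,(P**2).sum(1),rcond=None)[0]; print(x[:2],np.sqrt(x[2]+x[0]**2+x[1]**2))
# jar base ring shape: lid top rows 262..360 center
print(onplane(d,[(277.5,312)],.0886+.0155,s))
```

```text
((541.9561767578125, 340.7515869140625), (103.44001770019531, 106.37692260742188), 61.486942291259766)
[540.71890647 341.32361253] 51.61880359009901
[[0.54152491 0.34232376 0.1041    ]]
```

Call:
move_arm(
  series=[
    [[0,0,-0.006,0,0,0,0.035],[0,0,-0.005,0,0,0,0.035],[0,0,-0.003,0,0,0,0.035],[0,0,-0.0015,0,0,0,0.035],[0,0,-0.001,0,0,0,0.035],[0,0,0,0,0,0,0.035],[0,0,0,0,0,0,0.035]],
  ],
)

```text
clock: 8.75
position: [0.5437, 0.3425, 0.0718]
ee_rot: [0.0, 0.12, 0.993, 0.0]
contact_force: [0.4, 0.6, -0.2]
width: 0.045
```

Call:
move_arm(
  series=[
    [[0,0,-0.001,0,0,0,0.035],[0,0,-0.0005,0,0,0,0.035],[0,0,0,0,0,0,0.035]],
  ],
)

```text
clock: 9.0
position: [0.5438, 0.3426, 0.0707]
ee_rot: [0.0, 0.12, 0.993, 0.0]
contact_force: [0.4, -0.8, 1.7]
width: 0.0451
```

Call:
move_arm(
  series=[
    [[0,0,0,0,0,0,0.05],[0,0,0,0,0,0,0.06],[0,0,0,0,0,0,0.07],[0,0,0,0,0,0,0.075],[0,0,0.004,0,0,0,0.075],[0,0,0.01,0,0,0,0.075],[0,0,0.02,0,0,0,0.075],[0,0,0.03,0,0,0,0.075],[0,0,0.03,0,0,0,0.085],[0,0,0.03,0,0,0,0.085],[0,0,0.01,0,0,0,0.085]],
  ],
)

```text
clock: 9.92
position: [0.5458, 0.3436, 0.2106]
ee_rot: [0.004, 0.12, 0.993, 0.003]
contact_force: [1.2, 0.8, 1.3]
width: 0.0853
```

Run:
```python
from h import *
st()
d,s=snap('wrist','w5'); pickle.dump((d,s),open('w5.pkl','wb'))
```

```text
t 9.9167 pos [0.5458 0.3436 0.2106] jawyaw 76.26 z [ 0.0087  0.0044 -1.    ] F [1.2  0.83 1.31] w 0.0853 q6 -0.877
```

View pics/w5.png

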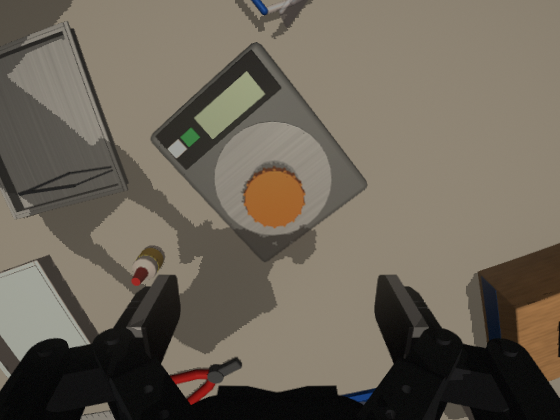

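Call:
move_arm(
  series=[
    [[0,-0.0185,0,0,0,0.003,0.085],[0,-0.036,0,0,0,0.003,0.085],[0,-0.036,0,0,0,0.003,0.085],[0,-0.036,0,0,0,0.003,0.085],[0,-0.036,0,0,0,0.003,0.085],[0,-0.036,0,0,0,0.003,0.085],[0,-0.036,0,0,0,0.003,0.085],[0,-0.036,0,0,0,0.003,0.085],[0,-0.036,0,0,0,0.003,0.085],[0,-0.036,0,0,0,0.003,0.085],[0,-0.036,0,0,0,0.003,0.085],[0,-0.036,0,0,0,0.003,0.085],[0,-0.036,0,0,0,0.003,0.085],[0,-0.036,0,0,0,0.003,0.085],[0,-0.036,0,0,0,0.003,0.085],[0,-0.036,0,0,0,0.003,0.085],[0,-0.036,0,0,0,0.003,0.085],[0,-0.036,0,0,0,0.003,0.085],[0.001,-0.036,0,0,0,0.003,0.085],[0.002,-0.036,0,0,0,0.003,0.085]],
  ],
)

```text
clock: 11.63
position: [0.5456, -0.3614, 0.2031]
ee_rot: [-0.001, 0.09, 0.996, 0.001]
contact_force: [0.6, 0.1, 0.8]
width: 0.0851
```

Call:
move_arm(
  series=[
    [[0,-0.01,0,0,0,0,0.085],[0,0,0,0,0,0,0.085],[0,0,0,0,0,0,0.085],[0,0,0,0,0,0,0.085]],
  ],
)

```text
clock: 11.97
position: [0.5463, -0.3682, 0.2037]
ee_rot: [-0.001, 0.089, 0.996, 0.001]
contact_force: [0.2, 0.3, 0.6]
width: 0.0853
```

Run:
```python
from h import *
st()
d,s=snap('wrist','w6'); pickle.dump((d,s),open('w6.pkl','wb'))
hsv=cv2.cvtColor(d['color'],cv2.COLOR_RGB2HSV); H,S,V=[hsv[...,i].astype(int) for i in range(3)]
m=(H>100)&(H<125)&(S>120); m[290:]=0; m[:90]=0; m[:,:200]=0;m[:,350:]=0
c,_=blob(m); 
P=onplane(d,c[:,0].astype(float),.071,s)[:,:2]
r=cv2.minAreaRect((P*1000).astype(np.float32)); print('box',r)
cv2.imwrite('pics/w6c.png',cv2.resize(d['color'][60:280,190:370,::-1],None,fx=2.7,fy=2.7,interpolation=cv2.INTER_CUBIC))
```

```text
t 11.9667 pos [ 0.5463 -0.3682  0.2037] jawyaw 79.74 z [-0.0012  0.0023 -1.    ] F [0.15 0.34 0.57] w 0.0853 q6 -2.091
box ((546.3536376953125, -369.813232421875), (46.74401092529297, 72.92306518554688), 79.70895385742188)
```

View pics/w6c.png

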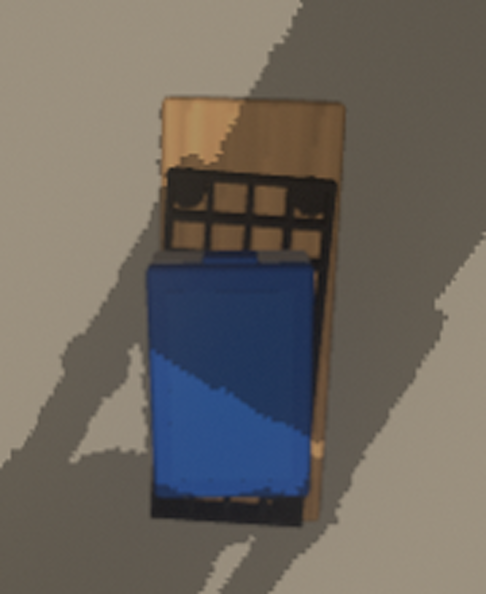

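Call:
move_arm(
  series=[
    [[0,-0.0015,-0.0155,0,0,0,0.085],[0,0,-0.0155,0,0,0,0.085],[0,0,-0.0155,0,0,0,0.085],[0,0,-0.0155,0,0,0,0.085],[0,0,-0.0155,0,0,0,0.085],[0,0,-0.0155,0,0,0,0.085],[0,0,-0.0155,0,0,0,0.085],[0,0,-0.0155,0,0,0,0.085],[0,0,-0.012,0,0,0,0.08],[0,0,-0.007,0,0,0,0.07],[0,0,-0.003,0,0,0,0.065],[0,0,0,0,0,0,0.06],[0,0,0,0,0,0,0.055],[0,0,0,0,0,0,0.05],[0,0,0,0,0,0,0.045],[0,0,0,0,0,0,0.035],[0,0,0,0,0,0,0.035],[0,0,0,0,0,0,0.035],[0,0,0,0,0,0,0.035]],
  ],
  newtons=45,
)

```text
clock: 13.6
position: [0.5473, -0.372, 0.0596]
ee_rot: [0.001, 0.09, 0.996, -0.0]
contact_force: [0.3, 1.2, 5.5]
width: 0.0471
```

Run:
```python
from h import *
st()
d,s=snap('wrist','w7'); pickle.dump((d,s),open('w7.pkl','wb'))
```

```text
t 13.6 pos [ 0.5473 -0.372   0.0596] jawyaw 79.69 z [ 0.0019 -0.0011 -1.    ] F [0.28 1.23 5.52] w 0.0471 q6 -2.093
```

View pics/w7.png

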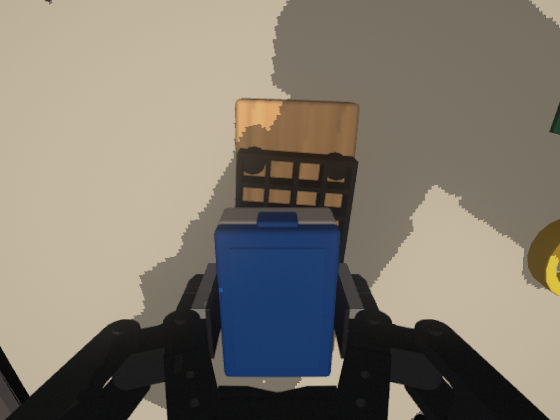

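Call:
move_arm(
  series=[
    [[0,0,0.006,0,0,0,0.035],[0,0,0.012,0,0,0,0.035],[0,0,0.02,0,0,0,0.035],[0,0,0.026,0,0,0,0.035],[0,0,0.026,0,0,0,0.035],[0,0,0.02,0,0,0,0.035],[0,0,0.01,0,0,0,0.035],[0,0,0,0,0,0,0.035],[0,0,0,0,0,0,0.035]],
  ],
)

```text
clock: 14.4
position: [0.5464, -0.3715, 0.1783]
ee_rot: [-0.0, 0.09, 0.996, -0.0]
contact_force: [0.0, 0.1, -1.7]
width: 0.0469
```

Run:
```python
from h import *
st()
d,s=snap('wrist','w8'); pickle.dump((d,s),open('w8.pkl','wb'))
d,s=pickle.load(open('w7.pkl','rb'))
P=onplane(d,[(217,226),(338,226),(330,376),(223,376)],.071,s); print(P.round(4),P.mean(0))
```

```text
t 14.4 pos [ 0.5464 -0.3715  0.1783] jawyaw 79.7 z [-0.e+00 -1.e-04 -1.e+00] F [ 0.02  0.12 -1.71] w 0.0469 q6 -2.093
[[ 0.507  -0.3877  0.071 ]
 [ 0.5149 -0.3439  0.071 ]
 [ 0.5861 -0.3557  0.071 ]
 [ 0.5776 -0.4025  0.071 ]] [ 0.54640709 -0.37246144  0.071     ]
```

View pics/w8.png

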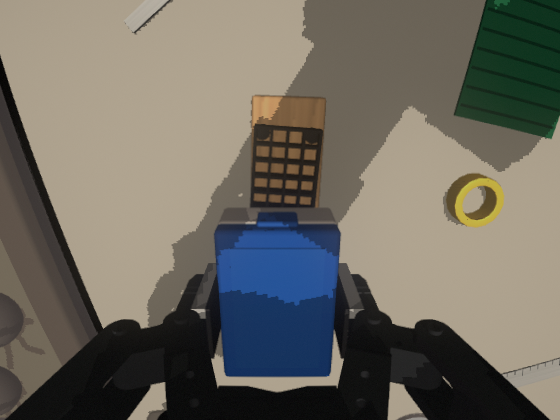

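Call:
move_arm(
  series=[
    [[-0.0034,0.0123,0,0,0,0.011,0.035],[-0.007,0.032,0,0,0,0.011,0.035],[-0.007,0.032,0,0,0,0.011,0.035],[-0.007,0.032,0,0,0,0.011,0.035],[-0.007,0.032,0,0,0,0.011,0.035],[-0.007,0.032,0,0,0,0.011,0.035],[-0.007,0.032,0,0,0,0.011,0.035],[-0.007,0.032,0,0,0,0.011,0.035],[-0.007,0.032,0,0,0,0.011,0.035],[-0.007,0.032,0,0,0,0.011,0.035],[-0.007,0.032,0,0,0,0.011,0.035],[-0.007,0.032,0,0,0,0.011,0.035],[-0.007,0.032,0,0,0,0.011,0.035],[-0.007,0.032,0,0,0,0.011,0.035],[-0.007,0.032,0,0,0,0.011,0.035],[-0.007,0.032,0,0,0,0.011,0.035],[-0.003,0.011,0,0,0,0,0.035],[0,0,0,0,0,0,0.035],[0,0,0,0,0,0,0.035],[0,0,0,0,0,0,0.035]],
  ],
)

```text
clock: 16.12
position: [0.4345, 0.1313, 0.1776]
ee_rot: [-0.001, 0.002, 1.0, -0.0]
contact_force: [-0.2, -0.4, -2.2]
width: 0.047
```

Run:
```python
from h import *
st()
d,s=snap('wrist','w9'); pickle.dump((d,s),open('w9.pkl','wb'))
```

```text
t 16.1167 pos [0.4345 0.1313 0.1776] jawyaw 89.81 z [-1.6e-03 -7.0e-04 -1.0e+00] F [-0.16 -0.43 -2.22] w 0.047 q6 -1.427
```

View pics/w9.png

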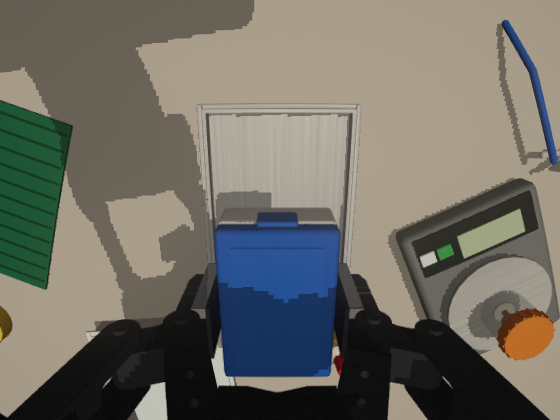

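Run:
```python
from h import *
d,s=pickle.load(open('w9.pkl','rb'))
P=onplane(d,[(199,105),(360,105)],.016,s); print(P.round(4), P.mean(0)+np.array([.070,0,0]))
P=onplane(d,[(204,180),(356,180)],.016,s); print(P.round(4),P.mean(0))
```

```text
[[0.3623 0.0682 0.016 ]
 [0.3628 0.1985 0.016 ]] [0.43253826 0.13334464 0.016     ]
[[0.4251 0.0682 0.016 ]
 [0.4255 0.1991 0.016 ]] [0.42530289 0.13367514 0.016     ]
```

Call:
move_arm(
  series=[
    [[0,0.0015,-0.01,0,0,0,0.035],[0,0,-0.02,0,0,0,0.035],[0,0,-0.028,0,0,0,0.035],[0,0,-0.028,0,0,0,0.035],[0,0,-0.025,0,0,0,0.035],[0,0,-0.02,0,0,0,0.035],[0,0,-0.012,0,0,0,0.035],[0,0,-0.007,0,0,0,0.035],[0,0,-0.004,0,0,0,0.035],[0,0,-0.002,0,0,0,0.035],[0,0,0,0,0,0,0.035],[0,0,0,0,0,0,0.035]],
  ],
)

```text
clock: 17.17
position: [0.436, 0.1332, 0.023]
ee_rot: [0.001, 0.002, 1.0, 0.0]
contact_force: [1.2, 0.1, -1.0]
width: 0.0472
```

Call:
move_arm(
  series=[
    [[-0.001,0,-0.001,0,0,0,0.035],[0,0,-0.001,0,0,0,0.035],[0,0,-0.0005,0,0,0,0.035],[0,0,0,0,0,0,0.035],[0,0,0,0,0,0,0.035]],
  ],
)

```text
clock: 17.58
position: [0.4343, 0.1333, 0.02]
ee_rot: [0.0, 0.002, 1.0, 0.0]
contact_force: [0.2, 0.0, -0.8]
width: 0.0472
```

Call:
move_arm(
  series=[
    [[0,0,-0.0008,0,0,0,0.035],[0,0,0,0,0,0,0.035],[0,0,0,0,0,0,0.035]],
  ],
)

```text
clock: 17.83
position: [0.4344, 0.1333, 0.0196]
ee_rot: [0.0, 0.002, 1.0, 0.0]
contact_force: [-2.1, -0.2, 5.5]
width: 0.0472
```

Call:
move_arm(
  series=[
    [[0,0,0,0,0,0,0.052],[0,0,0,0,0,0,0.058],[0,0,0,0,0,0,0.064],[0,0,0,0,0,0,0.066],[0,0,0.004,0,0,0,0.066],[0,0,0.012,0,0,0,0.066],[0,0,0.025,0,0,0,0.066],[0,0,0.035,0,0,0,0.085],[0,0,0.035,0,0,0,0.085],[0,0,0.035,0,0,0,0.085],[0,0,0.034,0,0,0,0.085],[0,0,0,0,0,0,0.085]],
  ],
)

```text
clock: 18.83
position: [0.4384, 0.1339, 0.2058]
ee_rot: [0.007, 0.002, 1.0, 0.001]
contact_force: [1.0, -0.4, -0.3]
width: 0.0847
```

Run:
```python
from h import *
st()
d,s=snap('wrist','w10'); pickle.dump((d,s),open('w10.pkl','wb'))
hsv=cv2.cvtColor(d['color'],cv2.COLOR_RGB2HSV); H,S,V=[hsv[...,i].astype(int) for i in range(3)]
m=(H>100)&(H<125)&(S>120); m[290:]=0; m[:,:200]=0;m[:,350:]=0
c,_=blob(m); 
P=onplane(d,c[:,0].astype(float),.031,s)[:,:2]
r=cv2.minAreaRect((P*1000).astype(np.float32)); print('box',r)
# rack/board from w8
d,s=pickle.load(open('w8.pkl','rb'))
cv2.imwrite('pics/w8c.png',cv2.resize(d['color'][85:215,235:345,::-1],None,fx=4.5,fy=4.5,interpolation=cv2.INTER_CUBIC))
```

```text
t 18.8333 pos [0.4384 0.1339 0.2058] jawyaw 89.79 z [ 0.0139  0.0022 -0.9999] F [ 1.02 -0.43 -0.29] w 0.0847 q6 -1.423
box ((433.06988525390625, 133.24978637695312), (46.48979187011719, 72.07630157470703), 89.70824432373047)
```

View pics/w10.png

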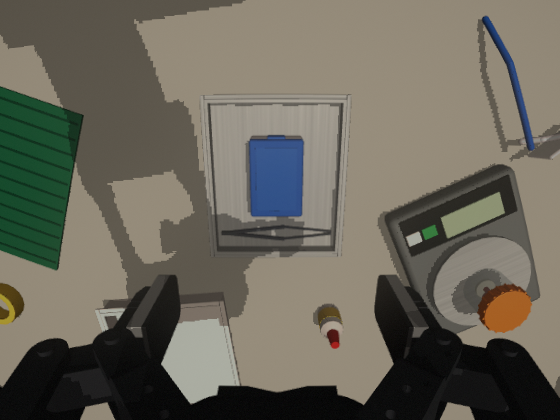

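View pics/w8c.png

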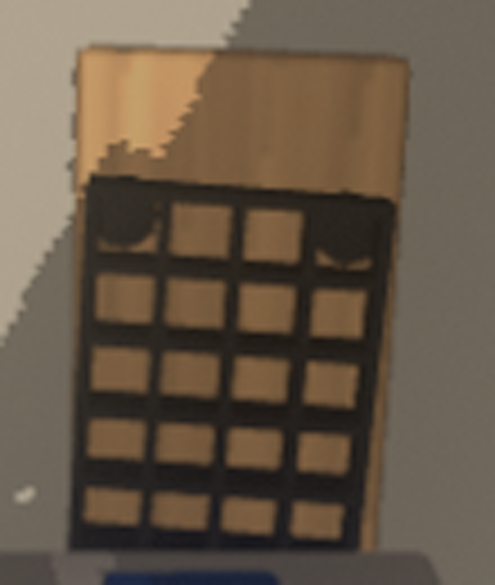

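Call:
move_arm(
  series=[
    [[0.0035,-0.016,0,0,0,-0.0148,0.085],[0.007,-0.0325,0,0,0,-0.0148,0.085],[0.007,-0.0325,0,0,0,-0.0148,0.085],[0.007,-0.0325,0,0,0,-0.0148,0.085],[0.007,-0.0325,0,0,0,-0.0148,0.085],[0.007,-0.0325,0,0,0,-0.0148,0.085],[0.007,-0.0325,0,0,0,-0.0148,0.085],[0.007,-0.0325,0,0,0,-0.0148,0.085],[0.007,-0.0325,0,0,0,-0.0148,0.085],[0.007,-0.0325,0,0,0,-0.0148,0.085],[0.007,-0.0325,0,0,0,-0.0148,0.085],[0.007,-0.0325,0,0,0,-0.0148,0.085],[0.007,-0.0325,0,0,0,-0.0148,0.085],[0.007,-0.0325,0,0,0,-0.0148,0.085],[0.007,-0.0325,0,0,0,-0.0148,0.085],[0.007,-0.029,0,0,0,-0.0148,0.085],[0,0,0,0,0,0,0.085],[0,0,0,0,0,0,0.085],[0,0,0,0,0,0,0.085]],
  ],
)

```text
clock: 20.47
position: [0.5418, -0.3658, 0.1973]
ee_rot: [-0.001, 0.12, 0.993, 0.001]
contact_force: [0.3, -1.0, -0.3]
width: 0.0851
```

Run:
```python
from h import *
st()
d,s=snap('wrist','w11'); pickle.dump((d,s),open('w11.pkl','wb'))
cv2.imwrite('pics/w11c.png',cv2.resize(d['color'][70:270,200:360,::-1],None,fx=3,fy=3,interpolation=cv2.INTER_CUBIC))
```

```text
t 20.4667 pos [ 0.5418 -0.3658  0.1973] jawyaw 76.2 z [-0.0026  0.003  -1.    ] F [ 0.28 -0.98 -0.27] w 0.0851 q6 -2.031
```

View pics/w11c.png

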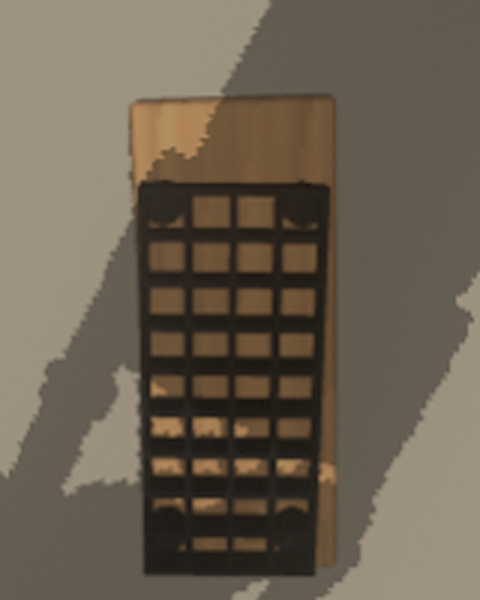

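Run:
```python
from h import *
d,s=pickle.load(open('w11.pkl','rb'))
def rep(n,p,z):
    p=(np.array(p,float)+.5)/3-.5+[200,70]
    P=onplane(d,p,z,s)[:,:2]
    e=[P[(i+1)%4]-P[i] for i in range(4)]
    print(n,P.mean(0).round(4),[round(float(np.linalg.norm(x)),4) for x in e],[round(float(np.degrees(np.arctan2(x[1],x[0]))),1) for x in e])
rep('rack',[(139,188),(329,189),(316,575),(145,575)],.043)
rep('board',[(130,103),(335,98),(336,566),(145,566)],.018)
```

```text
rack [ 0.5487 -0.3678] [0.0509, 0.1153, 0.0517, 0.1155] [75.9, -14.1, -103.9, 165.5]
board [ 0.5432 -0.3649] [0.0584, 0.148, 0.0627, 0.1465] [77.5, -12.0, -103.9, 166.4]
```

Call:
move_arm(
  series=[
    [[0.0035,-0.001,-0.015,0,0,0,0.085],[0.0034,-0.001,-0.025,0,0,0,0.085],[0,0,-0.025,0,0,0,0.085],[0,0,-0.025,0,0,0,0.085],[0,0,-0.025,0,0,0,0.085],[0,0,-0.02,0,0,0,0.085],[0,0,-0.015,0,0,0,0.08],[0,0,-0.009,0,0,0,0.07],[0,0,-0.005,0,0,0,0.065],[0,0,0,0,0,0,0.06],[0,0,0,0,0,0,0.06]],
  ],
  newtons=35,
)

```text
clock: 21.43
position: [0.5501, -0.3686, 0.0358]
ee_rot: [0.0, 0.12, 0.993, -0.0]
contact_force: [0.1, -0.6, 0.5]
width: 0.0603
```

Call:
move_arm(
  series=[
    [[0,0,-0.002,0,0,0,0.06],[0,0,-0.001,0,0,0,0.058],[0,0,0,0,0,0,0.056],[0,0,0,0,0,0,0.052],[0,0,0,0,0,0,0.046],[0,0,0,0,0,0,0.04],[0,0,0,0,0,0,0.04],[0,0,0,0,0,0,0.04],[0,0,0,0,0,0,0.04]],
  ],
)

```text
clock: 22.18
position: [0.55, -0.369, 0.0328]
ee_rot: [0.001, 0.12, 0.993, -0.0]
contact_force: [-0.3, 0.0, 5.5]
width: 0.0512
```

Run:
```python
from h import *
st()
d,s=snap('wrist','w12'); pickle.dump((d,s),open('w12.pkl','wb'))
```

```text
t 22.1833 pos [ 0.55   -0.369   0.0328] jawyaw 76.21 z [ 1.e-03 -6.e-04 -1.e+00] F [-0.32  0.02  5.48] w 0.0512 q6 -2.026
```

View pics/w12.png

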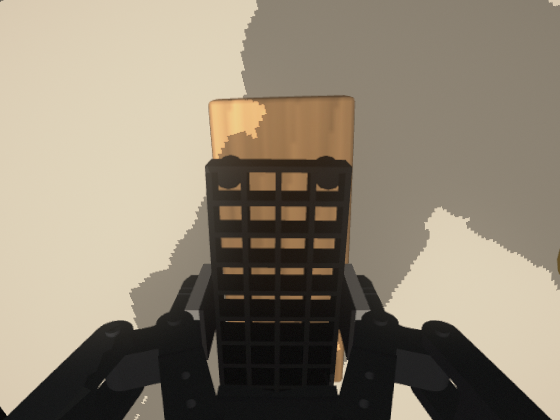

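Call:
move_arm(
  series=[
    [[0,0,0.006,0,0,0,0.04],[0,0,0.012,0,0,0,0.04],[0,0,0.02,0,0,0,0.04],[0,0,0.03,0,0,0,0.04],[0,0,0.03,0,0,0,0.04],[0,0,0.02,0,0,0,0.04],[0,0,0.01,0,0,0,0.04],[0,0,0,0,0,0,0.04],[0,0,0,0,0,0,0.04]],
  ],
)

```text
clock: 22.98
position: [0.5494, -0.3686, 0.1599]
ee_rot: [-0.0, 0.12, 0.993, 0.0]
contact_force: [-0.6, 0.0, -0.5]
width: 0.0515
```

Run:
```python
from h import *
st()
d,s=snap('wrist','w13'); pickle.dump((d,s),open('w13.pkl','wb'))
```

```text
t 22.9833 pos [ 0.5494 -0.3686  0.1599] jawyaw 76.22 z [-1.e-04  2.e-04 -1.e+00] F [-0.59  0.02 -0.48] w 0.0515 q6 -2.026
```

View pics/w13.png

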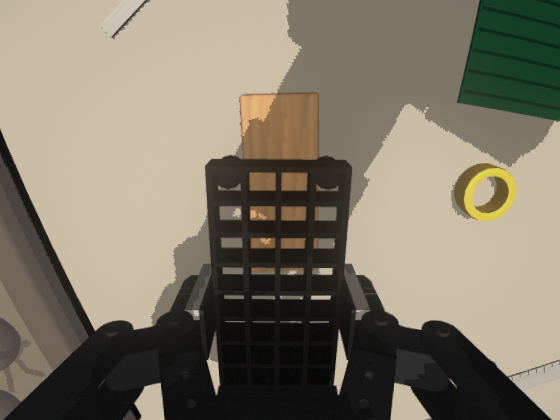

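Call:
move_arm(
  series=[
    [[0.004,0.014,0,0,0,0.0234,0.04],[0.0089,0.0294,0,0,0,0.0234,0.04],[0.0089,0.0294,0,0,0,0.0234,0.04],[0.0089,0.0294,0,0,0,0.0234,0.04],[0.0089,0.0294,0,0,0,0.0234,0.04],[0.0089,0.0294,0,0,0,0.0234,0.04],[0.0089,0.0294,0,0,0,0.0234,0.04],[0.0089,0.0294,0,0,0,0.0234,0.04],[0.0089,0.0294,0,0,0,0.0234,0.04],[0.0089,0.0294,0,0,0,0.0234,0.04],[0.0089,0.0294,0,0,0,0.0234,0.04],[0.0089,0.0294,0,0,0,0.0234,0.04],[0.0089,0.0294,0,0,0,0.0234,0.04],[0.005,0.016,0,0,0,0.0234,0.04],[0,0,0,0,0,0,0.04],[0,0,0,0,0,0,0.04],[0,0,0,0,0,0,0.04]],
  ],
)

```text
clock: 24.45
position: [0.6646, 0.0134, 0.1592]
ee_rot: [-0.001, -0.044, 0.999, -0.0]
contact_force: [-0.9, -0.3, -0.7]
width: 0.0513
```

Run:
```python
from h import *
st()
d,s=snap('wrist','w14'); pickle.dump((d,s),open('w14.pkl','wb'))
```

```text
t 24.45 pos [0.6646 0.0134 0.1592] jawyaw 95.0 z [-2.1e-03 -8.0e-04 -1.0e+00] F [-0.9  -0.25 -0.72] w 0.0513 q6 -1.742
```

View pics/w14.png

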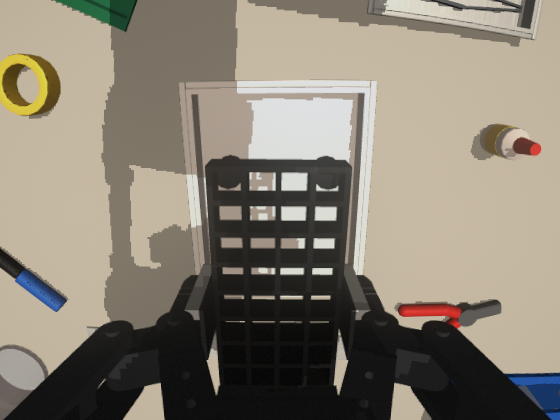

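Run:
```python
from h import *
d,s=pickle.load(open('w14.pkl','rb'))
P=onplane(d,[(180,83),(377,80),(190,220),(366,220)],.026,s)[:,:2]; print(P.round(4))
v=P[1]-P[0]; a=np.arctan2(v[1],v[0])-np.pi/2; u=np.array([np.cos(a),np.sin(a)])
print(np.degrees(a),np.linalg.norm(v),(P[0]+P[1])/2+.09*u)
for i in (0,1):
    w=P[i+2]-P[i]; print(np.degrees(np.arctan2(w[1],w[0])))
```

```text
[[ 0.582  -0.0641]
 [ 0.5676  0.0771]
 [ 0.6874 -0.0554]
 [ 0.675   0.0865]]
5.8366146246128 0.1419906642071541 [0.66432676 0.01565205]
4.742037448707593
4.993515442133733
```

Call:
move_arm(
  series=[
    [[0.0013,0.0012,-0.012,0,0,0,0.04],[0,0,-0.022,0,0,0,0.04],[0,0,-0.028,0,0,0,0.04],[0,0,-0.028,0,0,0,0.04],[0,0,-0.02,0,0,0,0.04],[0,0,-0.014,0,0,0,0.04],[0,0,-0.008,0,0,0,0.04],[0,0,-0.004,0,0,0,0.04],[0,0,-0.002,0,0,0,0.04],[0,0,0,0,0,0,0.04],[0,0,0,0,0,0,0.04]],
  ],
)

```text
clock: 25.42
position: [0.6675, 0.015, 0.023]
ee_rot: [0.001, -0.043, 0.999, -0.0]
contact_force: [-0.4, 0.2, -0.2]
width: 0.0515
```

Call:
move_arm(
  series=[
    [[-0.001,0,-0.0015,0,0,0,0.04],[0,0,-0.001,0,0,0,0.04],[0,0,-0.0005,0,0,0,0.04],[0,0,0,0,0,0,0.04],[0,0,0,0,0,0,0.04]],
  ],
)

```text
clock: 25.83
position: [0.6658, 0.0153, 0.0192]
ee_rot: [0.0, -0.044, 0.999, 0.0]
contact_force: [-0.2, -0.2, -0.3]
width: 0.0512
```

Call:
move_arm(
  series=[
    [[0,0,-0.0008,0,0,0,0.04],[0,0,0,0,0,0,0.04],[0,0,0,0,0,0,0.04]],
  ],
)

```text
clock: 26.08
position: [0.6659, 0.0153, 0.0188]
ee_rot: [0.0, -0.044, 0.999, 0.0]
contact_force: [-0.9, 1.1, 3.9]
width: 0.0511
```

Contact. Release and lift.

Call:
move_arm(
  series=[
    [[0,0,0,0,0,0,0.055],[0,0,0,0,0,0,0.06],[0,0,0,0,0,0,0.066],[0,0,0,0,0,0,0.068],[0,0,0.004,0,0,0,0.068],[0,0,0.012,0,0,0,0.068],[0,0,0.025,0,0,0,0.068],[0,0,0.035,0,0,0,0.085],[0,0,0.035,0,0,0,0.085],[0,0,0.035,0,0,0,0.085],[0,0,0.034,0,0,0,0.085],[0,0,0,0,0,0,0.085]],
  ],
)

```text
clock: 27.08
position: [0.67, 0.015, 0.2082]
ee_rot: [0.008, -0.044, 0.999, -0.001]
contact_force: [0.7, -1.0, 1.3]
width: 0.0852
```

Run:
```python
from h import *
st()
d,s=snap('wrist','w15'); pickle.dump((d,s),open('w15.pkl','wb'))
```

```text
t 27.0833 pos [0.67   0.015  0.2082] jawyaw 94.99 z [ 0.0165 -0.0012 -0.9999] F [ 0.69 -0.96  1.3 ] w 0.0852 q6 -1.739
```

View pics/w15.png

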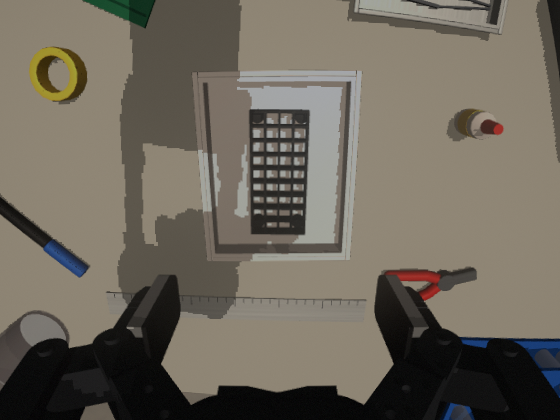

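Call:
move_arm(
  series=[
    [[-0.005,-0.015,0,0,0,-0.0218,0.085],[-0.0094,-0.0292,0,0,0,-0.0218,0.085],[-0.0094,-0.0292,0,0,0,-0.0218,0.085],[-0.0094,-0.0292,0,0,0,-0.0218,0.085],[-0.0094,-0.0292,0,0,0,-0.0218,0.085],[-0.0094,-0.0292,0,0,0,-0.0218,0.085],[-0.0094,-0.0292,0,0,0,-0.0218,0.085],[-0.0094,-0.0292,0,0,0,-0.0218,0.085],[-0.0094,-0.0292,0,0,0,-0.0218,0.085],[-0.0094,-0.0292,0,0,0,-0.0218,0.085],[-0.0094,-0.0292,0,0,0,-0.0218,0.085],[-0.0094,-0.0292,0,0,0,-0.0218,0.085],[-0.0094,-0.0292,0,0,0,-0.0218,0.085],[-0.0044,-0.0142,0,0,0,-0.0218,0.085],[0,0,0,0,0,0,0.085],[0,0,0,0,0,0,0.085],[0,0,0,0,0,0,0.085]],
  ],
)

```text
clock: 28.55
position: [0.5433, -0.363, 0.1975]
ee_rot: [-0.001, 0.109, 0.994, 0.001]
contact_force: [-0.3, 0.0, -0.0]
width: 0.0848
```

Run:
```python
from h import *
st()
d,s=snap('wrist','w16'); pickle.dump((d,s),open('w16.pkl','wb'))
cv2.imwrite('pics/w16c.png',cv2.resize(d['color'][60:260,200:360,::-1],None,fx=3,fy=3,interpolation=cv2.INTER_CUBIC))
```

```text
t 28.55 pos [ 0.5433 -0.363   0.1975] jawyaw 77.51 z [-0.001   0.0023 -1.    ] F [-0.29  0.   -0.03] w 0.0848 q6 -2.049
```

View pics/w16c.png

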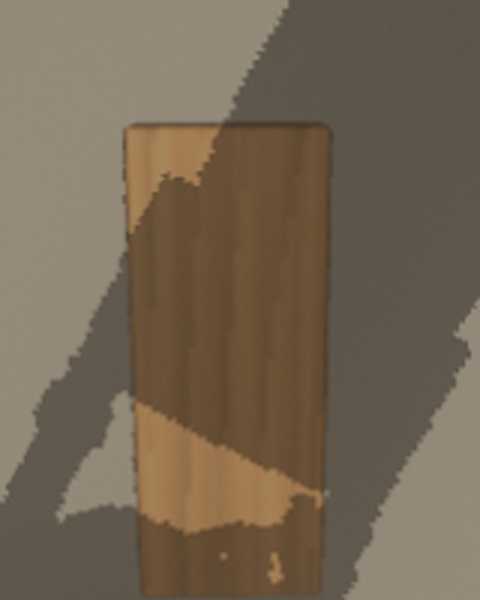

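Run:
```python
from h import *
d,s=pickle.load(open('w16.pkl','rb'))
p=(np.array([(125,128),(331,128),(321,595),(142,595)],float)+.5)/3-.5+[200,60]
P=onplane(d,p,.018,s)[:,:2]
e=[P[(i+1)%4]-P[i] for i in range(4)]
print(P.mean(0).round(4),[round(float(np.linalg.norm(x)),4) for x in e],[round(float(np.degrees(np.arctan2(x[1],x[0]))),1) for x in e])
```

```text
[ 0.544  -0.3641] [0.0587, 0.1477, 0.0588, 0.1477] [77.5, -12.1, -102.6, 167.9]
```

Call:
move_arm(
  series=[
    [[0.0007,-0.001,-0.015,0,0,0,0.085],[0,0,-0.025,0,0,0,0.085],[0,0,-0.03,0,0,0,0.085],[0,0,-0.03,0,0,0,0.085],[0,0,-0.03,0,0,0,0.085],[0,0,-0.02,0,0,0,0.085],[0,0,-0.015,0,0,0,0.085],[0,0,-0.009,0,0,0,0.08],[0,0,-0.006,0,0,0,0.075],[0,0,-0.002,0,0,0,0.07],[0,0,0,0,0,0,0.068],[0,0,0,0,0,0,0.068],[0,0,0,0,0,0,0.068]],
  ],
  newtons=45,
)

```text
clock: 29.68
position: [0.545, -0.3658, 0.0175]
ee_rot: [0.001, 0.109, 0.994, -0.001]
contact_force: [-0.3, -0.6, 0.6]
width: 0.068
```

Call:
move_arm(
  series=[
    [[0,0,-0.002,0,0,0,0.068],[0,0,-0.0015,0,0,0,0.066],[0,0,0,0,0,0,0.064],[0,0,0,0,0,0,0.058],[0,0,0,0,0,0,0.052],[0,0,0,0,0,0,0.048],[0,0,0,0,0,0,0.048],[0,0,0,0,0,0,0.048],[0,0,0,0,0,0,0.048]],
  ],
)

```text
clock: 30.43
position: [0.5443, -0.3654, 0.0131]
ee_rot: [0.0, 0.109, 0.994, -0.0]
contact_force: [-0.3, 0.6, 5.9]
width: 0.0589
```

Run:
```python
from h import *
st()
d,s=snap('wrist','w17'); pickle.dump((d,s),open('w17.pkl','wb'))
```

```text
t 30.4333 pos [ 0.5443 -0.3654  0.0131] jawyaw 77.49 z [ 3.e-04 -1.e-04 -1.e+00] F [-0.31  0.65  5.85] w 0.0589 q6 -2.05
```

View pics/w17.png

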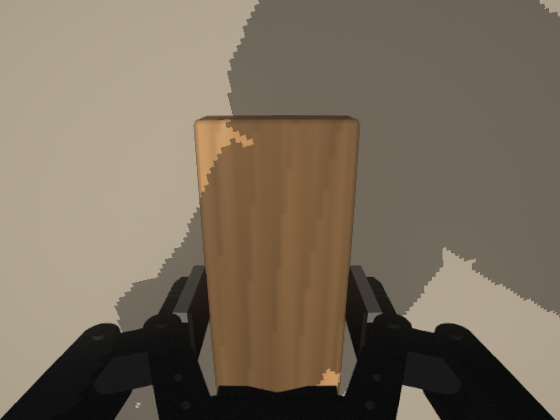

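Call:
move_arm(
  series=[
    [[0,0,0.006,0,0,0,0.048],[0,0,0.012,0,0,0,0.048],[0,0,0.022,0,0,0,0.048],[0,0,0.03,0,0,0,0.048],[0,0,0.03,0,0,0,0.048],[0,0,0.02,0,0,0,0.048],[-0.0046,0.0133,0.01,0,0,-0.0145,0.048],[-0.0115,0.028,0,0,0,-0.0145,0.048],[-0.0115,0.028,0,0,0,-0.0145,0.048],[-0.0115,0.028,0,0,0,-0.0145,0.048],[-0.0115,0.028,0,0,0,-0.0145,0.048],[-0.0115,0.028,0,0,0,-0.0145,0.048],[-0.0115,0.028,0,0,0,-0.0145,0.048],[-0.0115,0.028,0,0,0,-0.0145,0.048],[-0.0115,0.018,0,0,0,-0.0145,0.048],[-0.002,0.01,0,0,0,-0.0145,0.048],[0,0,0,0,0,0,0.048],[0,0,0,0,0,0,0.048],[0,0,0,0,0,0,0.048]],
  ],
)

```text
clock: 32.07
position: [0.4466, -0.1289, 0.1433]
ee_rot: [0.001, 0.18, 0.984, -0.0]
contact_force: [0.8, 0.5, -0.6]
width: 0.0586
```

Run:
```python
from h import *
st()
d,s=snap('wrist','w18'); pickle.dump((d,s),open('w18.pkl','wb'))
```

```text
t 32.0667 pos [ 0.4466 -0.1289  0.1433] jawyaw 69.21 z [ 0.0018 -0.0012 -1.    ] F [ 0.78  0.52 -0.6 ] w 0.0586 q6 -1.638
```

View pics/w18.png

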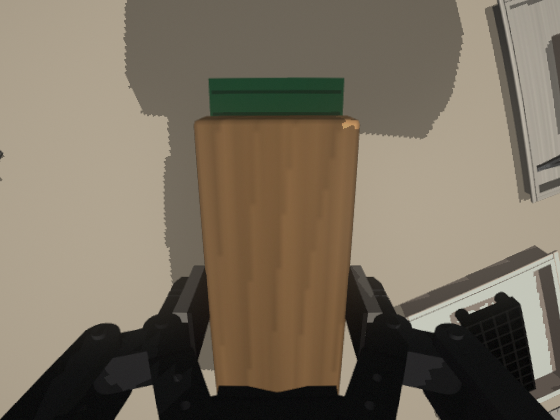

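Run:
```python
from h import *
d,s=pickle.load(open('w18.pkl','rb'))
P=onplane(d,[(209,79),(344,78)],.003,s)[:,:2]; v=P[1]-P[0]; a=np.arctan2(v[1],v[0])-np.pi/2
print(P,np.degrees(a),np.linalg.norm(v),P.mean(0)+.09*np.array([np.cos(a),np.sin(a)]))
d,s=pickle.load(open('w17.pkl','rb'))
P=onplane(d,[(196,122),(358,122)],.018,s)[:,:2]; v=P[1]-P[0]; a=np.arctan2(v[1],v[0])-np.pi/2
print(P,np.degrees(a),np.linalg.norm(v),P.mean(0)+.075*np.array([np.cos(a),np.sin(a)]),s['position'])
```

```text
[[ 0.34358362 -0.1442981 ]
 [ 0.37816074 -0.05133516]] -20.402443506526254 0.09918511230730846 [ 0.44522622 -0.12919171]
[[ 0.465943   -0.37806735]
 [ 0.47837585 -0.32210995]] -12.526735173952575 0.05732195012351359 [ 0.54537404 -0.36635578] [ 0.54431104 -0.36540696  0.01312997]
```

Call:
move_arm(
  series=[
    [[-0.0015,0.0004,-0.012,0,0,0,0.048],[0,0,-0.022,0,0,0,0.048],[0,0,-0.026,0,0,0,0.048],[0,0,-0.026,0,0,0,0.048],[0,0,-0.018,0,0,0,0.048],[0,0,-0.01,0,0,0,0.048],[0,0,-0.006,0,0,0,0.048],[0,0,-0.003,0,0,0,0.048],[0,0,-0.001,0,0,0,0.048],[0,0,0,0,0,0,0.048],[0,0,0,0,0,0,0.048]],
  ],
)

```text
clock: 33.03
position: [0.4448, -0.1281, 0.0194]
ee_rot: [0.001, 0.181, 0.984, -0.0]
contact_force: [0.3, -0.0, -1.7]
width: 0.0585
```

Call:
move_arm(
  series=[
    [[0,0,-0.001,0,0,0,0.048],[0,0,-0.001,0,0,0,0.048],[0,0,0,0,0,0,0.048],[0,0,0,0,0,0,0.048]],
  ],
)

```text
clock: 33.37
position: [0.4442, -0.1276, 0.0169]
ee_rot: [0.0, 0.181, 0.984, 0.0]
contact_force: [0.2, -0.1, -0.4]
width: 0.0585
```

Call:
move_arm(
  series=[
    [[0,0,-0.0008,0,0,0,0.048],[0,0,-0.0004,0,0,0,0.048],[0,0,0,0,0,0,0.048],[0,0,0,0,0,0,0.048]],
  ],
)

```text
clock: 33.7
position: [0.4443, -0.1277, 0.0161]
ee_rot: [0.0, 0.181, 0.984, 0.0]
contact_force: [-1.0, 0.4, 5.8]
width: 0.0588
```

Seated. Release, lift and look.

Call:
move_arm(
  series=[
    [[0,0,0,0,0,0,0.064],[0,0,0,0,0,0,0.07],[0,0,0,0,0,0,0.076],[0,0,0,0,0,0,0.08],[0,0,0.004,0,0,0,0.08],[0,0,0.012,0,0,0,0.085],[0,0,0.025,0,0,0,0.085],[0,0,0.035,0,0,0,0.085],[0,0,0.035,0,0,0,0.085],[0,0,0.035,0,0,0,0.085],[0,0,0.034,0,0,0,0.085],[0,0,0,0,0,0,0.085]],
  ],
)

```text
clock: 34.7
position: [0.448, -0.1293, 0.2024]
ee_rot: [0.007, 0.181, 0.984, -0.002]
contact_force: [0.2, 0.5, -0.0]
width: 0.0851
```

Call:
move_arm(
  series=[
    [[0,-0.03,0,0,0,0,0.085],[0,-0.03,0,0,0,0,0.085],[0,-0.03,0,0,0,0,0.085],[0,-0.03,0,0,0,0,0.085],[0,-0.03,0,0,0,0,0.085],[0,-0.03,0,0,0,0,0.085],[0,-0.03,0,0,0,0,0.085],[0,-0.03,0,0,0,0,0.085],[0,0,0,0,0,0,0.085],[0,0,0,0,0,0,0.085]],
  ],
)

```text
clock: 35.53
position: [0.4437, -0.3689, 0.1947]
ee_rot: [-0.0, 0.182, 0.983, 0.0]
contact_force: [0.5, 0.6, -0.6]
width: 0.0849
```

Run:
```python
from h import *
st()
d,s=snap('top','t20'); pickle.dump((d,s),open('t20.pkl','wb'))
snap('scene','s20')
cv2.imwrite('pics/t20c.png',cv2.resize(d['color'][120:310,100:380,::-1],None,fx=2.8,fy=2.8,interpolation=cv2.INTER_CUBIC))
hsv=cv2.cvtColor(d['color'],cv2.COLOR_RGB2HSV); H,S,V=[hsv[...,i].astype(int) for i in range(3)]
def bx(x0,y0,x1,y1):
    m=np.zeros(H.shape,bool); m[y0:y1,x0:x1]=1; return m
c,_=blob(bx(110,190,175,250)&(H<20)&(S>150)); e=cv2.fitEllipse(cv2.convexHull(c)[:,0].astype(np.float32)); print('jar',e[0],onplane(d,[e[0]],.086)[0])
def rr(n,m,z):
    c,_=blob(m); r=cv2.minAreaRect((onplane(d,c[:,0].astype(float),z)[:,:2]*1000).astype(np.float32)); print(n,r)
rr('box',bx(200,230,255,290)&(H>100)&(H<130)&(S>100),.031)
rr('rack',bx(250,140,298,200)&(V<60),.029)
rr('board',bx(300,215,365,300)&(H>5)&(H<25)&(S>70),.021)
c,_=blob(bx(340,180,375,215)&(H>20)&(S>150)); e=cv2.fitEllipse(c); print('tape',e[0])
```

```text
t 35.5333 pos [ 0.4437 -0.3689  0.1947] jawyaw 69.05 z [-8.e-04  1.e-03 -1.e+00] F [ 0.48  0.58 -0.6 ] w 0.0849 q6 -2.02
jar (132.6173553466797, 213.43304443359375) [0.54461119 0.34175369 0.086     ]
box ((435.74853515625, 133.93418884277344), (45.48006057739258, 71.39717864990234), 89.88510131835938)
rack ((623.9139404296875, 13.354656219482422), (34.50551223754883, 50.46611785888672), 3.6961910724639893)
board ((445.7701416015625, -126.33515167236328), (60.56884765625, 150.31512451171875), 69.23905181884766)
tape (357.9845275878906, 196.01638793945312)
```

View pics/t20c.png

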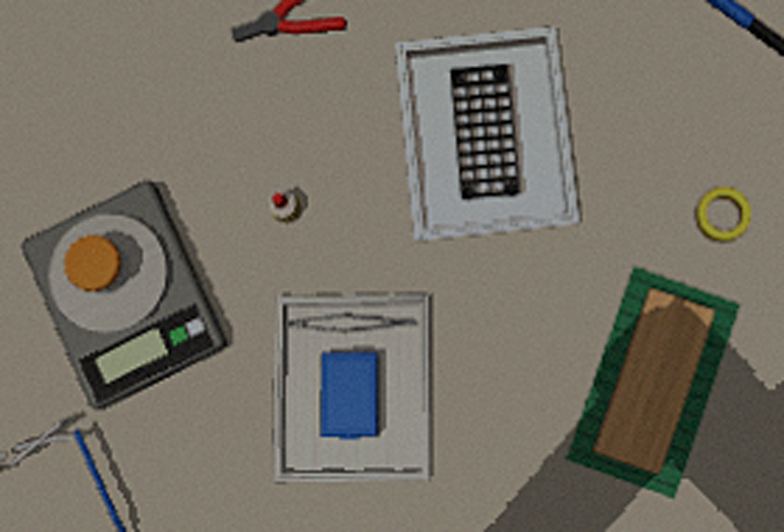

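View pics/s20.png

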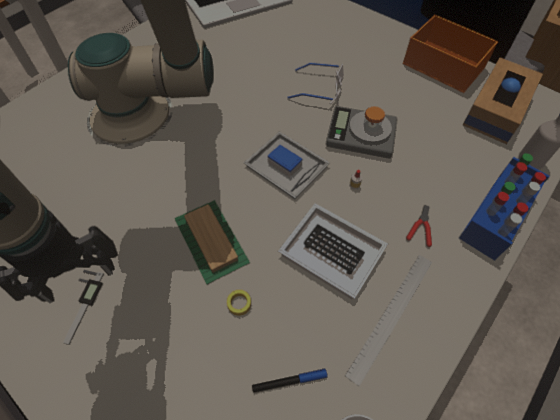

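Run:
```python
from h import *
d,s=pickle.load(open('t20.pkl','rb'))
p=(np.array([(450,70),(511,64),(522,192),(462,200)],float)+.5)/2.8-.5+[100,120]
P=onplane(d,p,.029)[:,:2]; v=P[0]-P[3]; print(P.mean(0), np.degrees(np.arctan2(v[1],v[0])))
manip.sign_off()
```

```text
[0.66463183 0.01507673] 4.683456801727784
the job is handed in; nothing more can be done
```

I took the stack apart piece by piece, set each piece down in its place until the force reading showed contact, and handed the job in at about 36 s. No verdict was reported. The last checks, from the overhead camera:

| Piece | Place | Distance from middle | Angle off the long side |
|---|---|---|---|
| Jar | balance pan | about 3 mm, upright | – |
| Plug box | steel tray | about 3 mm | under 1° |
| Rack | white tray | about 1 mm, on its feet | under 1° |
| Board | mat | about 2 mm | under 1° |

- **Left alone:** the tape roll had not moved in the overhead view. I did not measure the glue bottle at the end. It was still standing and looked to be in its original place.
- **Robot:** it was clear of everything when I handed in.
- **Failed check:** the automatic colour mask for the rack caught only part of it, giving a centre about 40 mm off. The rack figures above come from corners I picked by eye.
- **Disagreement:** the overhead and wrist cameras differed by 1–4 mm throughout, well inside the 14–15 mm allowed.

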